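Check in the napkin rings on the tag reader stand

TASK

Check in the napkin rings with the tag reader: first take a blank reading with the post empty by squeezing the reader's trigger fully against its fixed grip, between the gripper's fingers, and letting it spring back; then thread all the rings that are on the worktop down the post, fully home, the widest at the bottom and each next one narrower, and squeeze and let go the trigger again with the whole stack in place. Finally take the rings off the post and leave them lying flat, none on top of another, in the low wooden tray. Do not push the egg cup, the match box or the tea cup about.

Things in the scene. Friction and masses are not known exactly. Their poses are not given: they have to be found in the camera images.
- stand: fixed reading stand: wooden board 150 x 220 x 12 mm (its x, y) with a steel post and a pistol-grip tag reader on its side. Origin at the centre of the board's underside, z up. Post: 20 mm across, rounded top, 68 mm above the board's top face, at (15, 80) mm of the board. Stand and tray may swap places from start to start
- post_foot (a point): point on the post's axis at the board's top face (12 mm above the worktop): the origin of a fully lowered lowest ring lies here; each further ring lies 20 mm higher
- reader: the reader, fixed on the stand, same frame and origin as stand (mm). Barrel along y: x 10 to 60, y -102 to 6, z up to 76. Grip: a bar along x from the barrel to x -72, 28 mm wide in y (-59 to -31; end cap beyond x -64: 32 mm), z 37 to 67. Nothing lies between the grip and the board (top at z 12)
- trigger (a joint): grey blade on the grip's +y side, hinged at (12, -11) mm of the stand on an upright axis, 50 mm long to x -40, 8 mm thick, z 41 to 63. 0 = released (52 mm from its outer face to the grip's back), 0.30 rad = stop, fully squeezed (41 mm, 37 mm from the hinge). Sprung: 3.5 N to start, 7.5 N fully. A squeeze counts above 0.24 with the fingers also bearing on the grip; let go is below 0.05
- squeeze_point (a point): point midway between the outer faces of blade and grip when fully squeezed, at (-25, -38.5, 52) mm on the stand; put the TCP here, pointing down, fingers closing along the stand's y (opening at least 70 mm), and close with about 20 N or more
- tray: fixed low open tray of brown wood, 160 x 250 mm (its x, y), 18 mm high, walls and floor 5 mm thick; origin at the centre of its underside, z up, so the inner floor is 5 mm above the origin
- ring_a: plain steel napkin ring, 62 mm outer diameter, bore 28 mm, 20 mm high, 60 g; starts lying flat (bore upright) on the worktop; origin at the centre of its underside, z along the bore, up. May be absent (then None). The widest
- ring_b: plain steel napkin ring, 54 mm outer diameter, bore 28 mm, 20 mm high, 60 g; starts lying flat (bore upright) on the worktop; origin at the centre of its underside, z along the bore, up. May be absent (then None).
- ring_c: plain steel napkin ring, 46 mm outer diameter, bore 28 mm, 20 mm high, 60 g; starts lying flat (bore upright) on the worktop; origin at the centre of its underside, z along the bore, up. May be absent (then None).
- ring_d: plain steel napkin ring, 38 mm outer diameter, bore 28 mm, 20 mm high, 60 g; starts lying flat (bore upright) on the worktop; origin at the centre of its underside, z along the bore, up. May be absent (then None). The narrowest
- egg_cup: bystander: blue and white egg cup, 47 mm across, 50 mm high, loose; origin at the centre of its underside
- match_box: bystander: match box 36 x 53 x 16 mm, lying loose behind the rings; origin at the centre of its underside
- tea_cup: bystander: blue and white cup with handle, 82 x 108 x 56 mm, loose, at the back; origin at the centre of its extents, underside. The hutch overhangs the worktop behind about x = 0.6 m (world), so wrists must stay in front of that

How it is judged:
By the outcome, as a careful person would: the job done as asked, in the order asked, and still so for the second after the job is handed in, with the robot touching nothing.
Of ring_a, ring_b, ring_c, ring_d only 2 to 3 are there at a start; the rules pass over those that are not, and their reading is None.
At some moment in a run one of ring_a, ring_b, ring_c, ring_d may be knocked a few centimetres aside while the robot is not near it.
Once in a run the grip may slacken for a moment while it holds something.
It also fails if it takes over 210 s, if anything falls off the work surface, if the arm or the gripper's body presses on something with over 40 N, if the wrist force passes 120 N, or if a joint passes its speed limit or range.

ROBOT

A 7-joint arm with a two-finger parallel gripper is mounted at the origin on a cart in front of the work surface, level with it; the furniture and walls round the work are solid. World frame = base frame: x ahead of the robot, y to its left, z up, the work surface at z = 0. Lengths are in mm, angles in rad, forces in N, time in s.
With the tool pointing down it reaches from about 425 to 950 mm from the base axis. Payload 16.7 kg.
Tool frame: the origin (TCP) lies between the finger pads, 19 mm behind the fingertips; this is the grasp point; z points along the fingers, y is the line along which they close (so a half turn about z gives the same grasp; the last joint's range is limited). The gripper opens to 94 mm and grips with 3 to 60 N. Pads are 16 mm wide; open, the fingers measure 119 mm over their backs; the gripper's body (75 mm by 177 mm) begins 78 mm behind the grasp point.
Start: joints at [0.973, 0.426, 0.074, 1.606, -0.034, 1.111, -0.067], TCP at [292.837, -608.13, 224.267] pointing down, gripper open.
Joint ranges: [-2.85, 2.85], [-0.5, 2.14], [-1.23, 1.37], [0.21, 2.46], [-1.02, 4.16], [0.16, 2.05], [-2.73, 2.73]. Speed limits (rad/s): [1.89, 1.89, 2.39, 2.39, 3.01, 3.01, 3.01].

INTERFACE

Orientations are given as a 3x3 rotation matrix whose columns are the frame's x, y, z axes.
In Python, from station import r, order, grab_frame gives the robot as it stands (r), with the cameras as plain functions and the job (order).
- The arm moves only by the tool drive_effector, called after "Emit:" as name(argument=value, ...), one argument or row to a line, values as JSON. Schema: {"type":"object","properties":{"deltas":{"type":"array","items":{"type":"number"},"minItems":6,"maxItems":60},"jaw":{"type":"number"},"force":{"type":"number"},"only":{"type":"string"},"quiet":{"type":"boolean"},"lines":{"type":"string"}},"required":["deltas"],"additionalProperties":false}. deltas is one flat list of numbers that holds 1 to 10 rows one after another, with no inner brackets; each row has 6 numbers: dx, dy, dz in a scale on which 1.0 is 1 m, then a rotation vector rx, ry, rz in normalised numbers (1 is 2 rad); each row is the pose to reach, as a shift and turn from the pose commanded when the call began, along the tool's axes at that moment; what a row does not reach only later rows make up. A row lasts 1/10 s, in which the tool goes at most 50 mm and 0.15 rad, less where a joint would pass 70% of its speed; a pose out of reach is approached as far as the arm can. jaw is the opening from 0.0 (shut) to 1.0 (fully open), set as the call begins (left out keeps the last). The fingers move at their own pace and stop on an object; force is the grip in N (left out, the last holds). Time passes only in rows, so rows that do not move let the fingers close. The tool returns the time, the measured TCP pose, the force, the opening and the grip force at its end. only (a regular expression) keeps the lines of the reply that match it, lines (a string "A,B") keeps lines A to B, and quiet returns only ok. A shift or turn number past 1, either way, is cut back to 1. Input that does not fit is refused with a message, and nothing moves.
- r.observe(): the state, without advancing time (a new reading comes with each control period).
- grab_frame(name): name is "scene" or "top"; returns a dict with "img" (480x640x3 uint8, blue, green, red), "depth" (480x640 float32, mm along the optical axis (not along the pixel's ray), 0 where there is no reading), "camera_matrix" (3x3 intrinsics, pixels), "k1" (the pictures are not rectified: a ray, as slopes to the right and down, at radius r is drawn at 1 + k1 r^2 times it, then the intrinsics apply), "world_from_camera" (4x4, takes a point from camera to world coordinates). Camera axes: x right, y up, looking along -z (the intrinsics and any distortion apply to the point x, -y, -z); pixel columns grow to the right and rows downward; lengths in mm; the calibration is good to about 2 mm. A picture is of the moment at which its call begins.
- order.sign_off(): hands the job in; it is judged then, once.
The state is a dict: "time": time; "joint_pos": joint angles; "joint_velocities": joint speeds; "joint_efforts": joint torques, N m; "eef_pos": TCP position; "eef_rot": TCP orientation; "ft_force": force on the tool from outside, world axes, zero at the start; "wrist_torque": the same for the moment, N m; "opening": opening from 0.0 (shut) to 1.0 (fully open); "grasp_force": force on a finger pad.
Only numpy, scipy, OpenCV 4.12 (cv2) and the standard library are available. Lean on these libraries where they do the work, as an engineer would, in place of code of your own. Each camera call takes 0.05 s, during which the arm holds its last target. There are 200 camera calls.

## Working session

There is one attempt and no reset: what is moved stays moved. The work goes in short steps, Python scripts to look and compute and a tool call to move; the robot and the scene stay as the last step left them, time stands still between calls to the robot, and variables do not carry over. Pictures are saved under pics/ and viewed, at most 17 in all, crops included, and the job is handed in when it is done.

```bash
ls; mkdir -p pics
```

Create h.py:
```python
import numpy as np, cv2
from station import r, order, grab_frame
def grab(n,save=None):
    f=grab_frame(n)
    if save: cv2.imwrite('pics/'+save,f['img'])
    return f
def ray(f,uv):
    K=np.array(f['camera_matrix'],float);p=np.array(uv,float).reshape(-1,1,2)
    n=cv2.undistortPoints(p,K,np.array([f['k1'],0,0,0],float)).reshape(-1,2)
    T=np.array(f['world_from_camera']);d=np.c_[n[:,0],-n[:,1],-np.ones(len(n))]
    return T[:3,3],d@T[:3,:3].T
def onplane(f,uv,z):
    o,d=ray(f,uv);return o+d*((z-o[2])/d[:,2])[:,None]
def cloud(f):
    v,u=np.mgrid[0:480,0:640];uv=np.c_[u.ravel(),v.ravel()]
    o,d=ray(f,uv);P=o+d*f['depth'].reshape(-1,1)
    P[f['depth'].ravel()==0]=np.nan
    return P.reshape(480,640,3)
```

Run:
```python
from h import *
for n in('scene','top'):
    f=grab(n,n+'0.png');print(n,np.round(f['world_from_camera'],3).tolist(),f['k1'],f['camera_matrix'])
o=r.observe();print(o)
```

```text
pics
station.py
scene [[-0.852, 0.244, -0.464, -8.611], [-0.524, -0.44, 0.73, 892.757], [-0.026, 0.865, 0.502, 656.653], [0.0, 0.0, 0.0, 1.0]] -0.07750302292768964 [[471.49732665   0.         324.0139631 ]
 [  0.         471.49732665 239.15074057]
 [  0.           0.           1.        ]]
top [[-0.028, 0.983, -0.182, 297.434], [-1.0, -0.027, 0.007, 20.787], [0.002, 0.182, 0.983, 1452.97], [0.0, 0.0, 0.0, 1.0]] -0.1609278873886695 [[620.16880654   0.         323.22887596]
 [  0.         620.16880654 234.28729237]
 [  0.           0.           1.        ]]
{'time': 0.1, 'joint_pos': array([ 0.9724987 ,  0.42665748,  0.07386898,  1.60652976, -0.03408774,
        1.11080928, -0.06712416]), 'joint_velocities': array([ 9.54732771e-05, -9.38310301e-04,  1.05717864e-03, -1.14526292e-03,
        9.80303106e-04, -1.96843193e-04, -2.23779955e-04]), 'joint_efforts': array([ 1.30826997e-02, -9.37461805e+01,  3.67957078e+00, -4.55036759e+01,
       -4.83294704e-02,  1.67594774e-02, -6.73257955e-05]), 'eef_pos': array([ 292.67355852, -607.83705611,  223.65994602]), 'eef_rot': array([[ 9.00997392e-01,  4.33824113e-01, -5.81836685e-04],
       [ 4.33824492e-01, -9.00996859e-01,  9.85321919e-04],
       [-9.67766179e-05, -1.14018748e-03, -9.99999345e-01]]), 'ft_force': array([-0.14398208, -0.50774271, -0.20531957]), 'wrist_torque': array([-0.01749692, -0.02948284,  0.00325204]), 'grasp_force': 0.0, 'opening': 1.0059605624975876}
```

View pics/scene0.png

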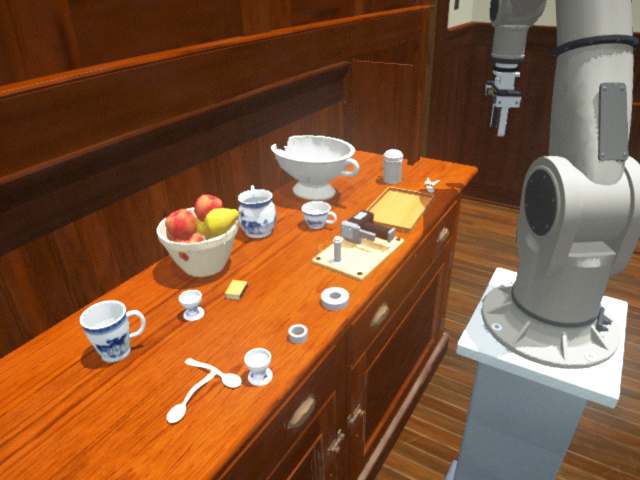

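View pics/top0.png

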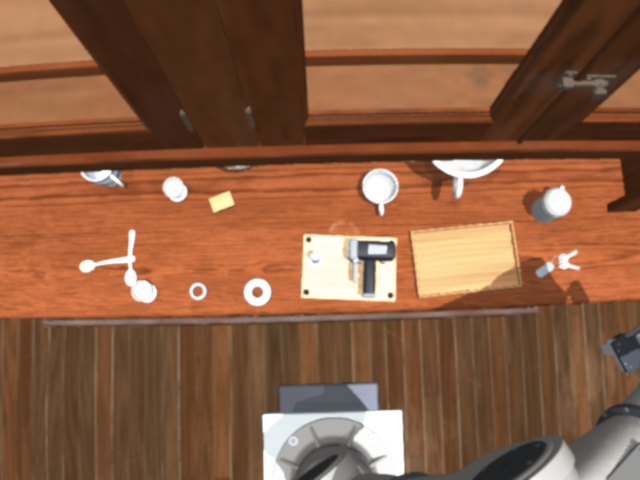

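Two rings show (top view): a small one near (198,291) and a wide one near (257,292). The stand is at (350,268) with its post at (315,257), the tray at (466,260), the tea cup at (380,187), the egg cup at (175,190) or (143,291), and the match box at (222,202).

Create m.py:
```python
from h import *
def rings(f,boxes,ztop=20):
    out=[]
    for (u0,v0,u1,v1) in boxes:
        hsv=cv2.cvtColor(f['img'],cv2.COLOR_BGR2HSV)
        m=((hsv[...,1]<90)&(hsv[...,2]>90)).astype(np.uint8)
        k=np.zeros_like(m);k[v0:v1,u0:u1]=m[v0:v1,u0:u1]
        cs,_=cv2.findContours(k,cv2.RETR_CCOMP,cv2.CHAIN_APPROX_NONE)
        cs=[c for c in cs if len(c)>8]
        res=[]
        for c in sorted(cs,key=cv2.contourArea)[::-1][:2]:
            P=onplane(f,c.reshape(-1,2),ztop)
            (cx,cy),R=cv2.minEnclosingCircle(P[:,:2].astype(np.float32).reshape(-1,1,2)); A=cv2.contourArea(P[:,:2].astype(np.float32).reshape(-1,1,2))
            res.append(np.round([cx,cy,2*R,2*np.sqrt(A/np.pi)],1).tolist())
        out.append(res)
    return out
```

Run:
```python
from m import *
f=grab('top')
print(rings(f,[(180,275,214,308),(238,272,276,312)]))
# board & tray masks
hsv=cv2.cvtColor(f['img'],cv2.COLOR_BGR2HSV)
for p in [(330,285),(450,260),(300,200),(222,202),(317,240)]: print(p,hsv[p[1],p[0]])
C=cloud(f)
def rect(u0,v0,u1,v1,lo,hi):
    P=C[v0:v1,u0:u1].reshape(-1,3);P=P[(P[:,2]>lo)&(P[:,2]<hi)]
    print(len(P),np.median(P[:,2]),cv2.minAreaRect(P[:,:2].astype(np.float32)))
rect(285,225,405,310,8,16)
rect(407,215,530,305,3,25)
# stand high points
P=C[225:310,285:405].reshape(-1,3)
for lo,hi in[(30,60),(60,90)]:
    Q=P[(P[:,2]>lo)&(P[:,2]<hi)];print(lo,Q.min(0),Q.max(0))
Q=P[(P[:,2]>70)&(P[:,1]>30)];print('post',len(Q),Q.mean(0),Q.min(0),Q.max(0))
Q=C[280:305,185:212].reshape(-1,3);print(np.nanpercentile(Q[:,2],[5,50,90,99]))
g=f['img'][225:310,285:405];cv2.imwrite('pics/stand.png',cv2.resize(g,None,fx=6,fy=6))
g=f['img'][150:320,60:300];cv2.imwrite('pics/left.png',cv2.resize(g,None,fx=3,fy=3))
```

```text
[[[436.6, 306.3, 43.4, 40.9], [436.5, 305.6, 25.0, 22.7]], [[431.6, 166.8, 66.9, 64.6], [431.9, 167.2, 25.9, 23.7]]]
(330, 285) [ 27  23 255]
(450, 260) [ 21  94 254]
(300, 200) [ 10 171 186]
(222, 202) [ 28  73 254]
(317, 240) [ 30   9 255]
3393 11.931754196332577 ((479.02001953125, -39.19056701660156), (275.5751953125, 196.8977813720703), 85.72001647949219)
5738 6.232535008627224 ((496.89984130859375, -336.890869140625), (304.15771484375, 216.42640686035156), 87.90060424804688)
30 [ 407.91832839 -147.30798247   30.76616099] [535.74015221  39.87125049  59.99238547]
60 [ 407.94531144 -152.51201531   60.01471807] [543.37385853  39.55340214  86.50906941]
post 35 [503.52158695  33.90996154  77.67774217] [494.80131818  30.10055289  70.28580775] [512.97584589  39.43458156  86.50906941]
[-4.13747737  1.89687215 18.90763163 25.51673168]
```

View pics/stand.png

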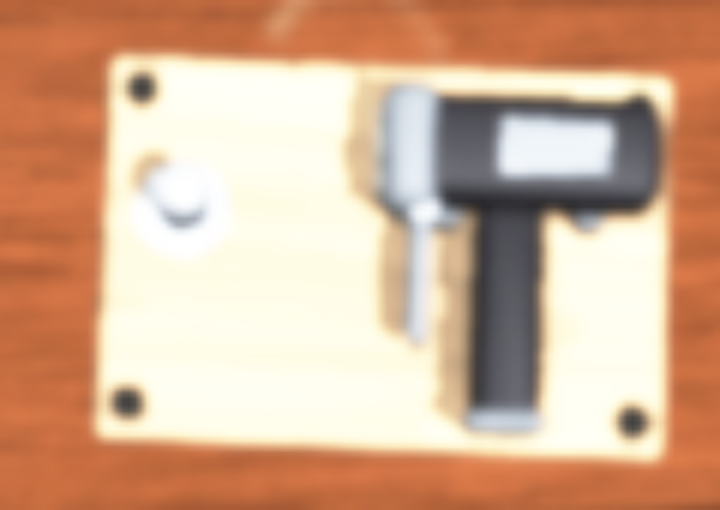

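Run:
```python
from m import *
f=grab('scene'); C=cloud(f)
g=f['img'];
cv2.imwrite('pics/sc.png',cv2.resize(g[195:290,285:440],None,fx=5,fy=5))
P=C[200:290,300:440].reshape(-1,3)
Q=P[(P[:,2]>74)&(P[:,1]>30)&(P[:,0]>500)];print(len(Q),np.nanmean(Q,0) if len(Q) else '')
Q=P[(P[:,2]>70)];print(Q.min(0),Q.max(0))
```

```text
7 [503.76944934  34.84017335  77.243276  ]
[ 491.06441765 -148.84673049   70.05704551] [538.06276796  41.93123088  80.02267752]
```

Run:
```python
from m import *
f=grab('top')
c=np.array([(112,57),(672,77),(660,458),(98,437)])/6+[285,225]-0.4
P=onplane(f,c,12)[:,:2];print('board',P.round(1).tolist(),[round(np.linalg.norm(P[i]-P[i-1]),1) for i in range(4)],'c',P.mean(0))
ey=(P[0]-P[1]+P[3]-P[2]);th=np.arctan2(-ey[0],ey[1]);print('yaw',th)
ex=(P[0]-P[3]+P[1]-P[2]);print('yaw x',np.arctan2(ex[1],ex[0]))
R=np.array([[np.cos(th),-np.sin(th)],[np.sin(th),np.cos(th)]]);c0=P.mean(0)
for n,q in dict(post=(15,80),sq=(-25,-38.5),cap=(-72,-45)).items(): print(n,c0+R@q)
# post top & other features directly
t=np.array([(182,180)])/6+[285,225]-0.4;print('posttop',onplane(f,t,78))
cp=np.array([(470,425),(537,427)])/6+[285,225]-0.4;print('cap',onplane(f,cp,67))
b=np.array([(415,340)])/6+[285,225]-0.4;print('blade tip',onplane(f,b,63), c0+R@np.array([-40,-11+4]))
# tray via colour
hsv=cv2.cvtColor(f['img'],cv2.COLOR_BGR2HSV)
m=cv2.inRange(hsv,(14,60,150),(32,200,255));k=np.zeros_like(m);k[215:305,405:530]=m[215:305,405:530]
cs,_=cv2.findContours(k,0,2);q=max(cs,key=cv2.contourArea);Q=onplane(f,q.reshape(-1,2),5)[:,:2].astype(np.float32);print(cv2.minAreaRect(Q))
g=f['img'][150:320,60:300];cv2.imwrite('pics/left.png',cv2.resize(g,None,fx=3,fy=3))
# match the same in the scene view: rings
s=grab('scene')
print(rings(s,[(284,320,312,348),(316,284,354,313)]))
cv2.imwrite('pics/sc.png',cv2.resize(s['img'][200:285,305:445],None,fx=5,fy=5,interpolation=2))
print(cv2.projectPoints if 0 else '')
```

```text
board [[565.8, 57.2], [551.6, -163.4], [401.8, -151.5], [416.3, 66.0]] [np.float64(149.7), np.float64(221.0), np.float64(150.3), np.float64(218.0)] c [483.87360132 -47.93800131]
yaw -0.06532232864708588
yaw x -0.06884800585834693
post [504.06368083  30.91224085]
sq [456.41379843 -84.72399355]
cap [409.08974419 -88.14216419]
posttop [[506.03294748  30.39863215  78.        ]]
cap [[412.30950987 -74.45951298  67.        ]
 [410.80521125 -99.45369934  67.        ]]
blade tip [[445.17139995 -55.29505392  63.        ]] [443.50197993 -52.31203676]
((497.847900390625, -328.2225341796875), (158.8285675048828, 252.0240936279297), 4.371999740600586)
[[[429.5, 314.0, 57.5, 47.1], [429.2, 314.5, 10.6, 9.4]], [[423.4, 176.7, 84.8, 71.9]]]
```

View pics/left.png

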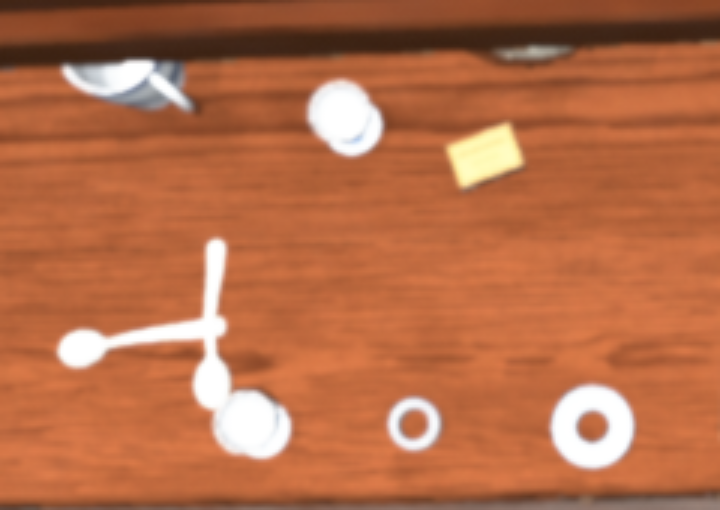

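View pics/sc.png

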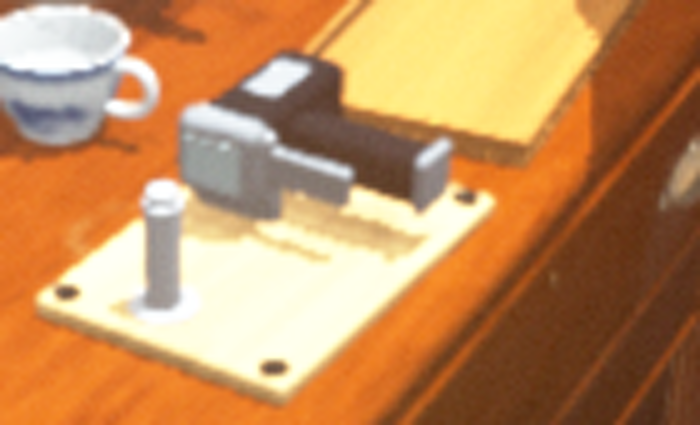

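Only two rings are out: ring_a (wide, about (432,167) mm) and ring_d (narrow, about (436,306) mm). The board measures 150x220 as it should.

Create go.py:
```python
import sys,numpy as np
from station import r, order, grab_frame
from scipy.spatial.transform import Rotation as Ro
def plan(*a):
    o=r.observe();p=o['eef_pos'];R=np.array(o['eef_rot']);cur=np.arctan2(R[1,0],R[0,0])
    for i in range(0,len(a),4):
        yaw=a[i+3];yaw=cur+(yaw-cur+np.pi/2)%np.pi-np.pi/2
        c,s=np.cos(yaw),np.sin(yaw);G=np.array([[c,s,0],[s,-c,0],[0,0,-1]])
        print('shift',np.round(R.T@(np.array(a[i:i+3])-p),1),'rot',np.round(Ro.from_matrix(R.T@G).as_rotvec(),3))
if __name__=='__main__':
    plan(*map(float,sys.argv[1:]))
```

```bash
python3 go.py 456.4 -84.7 200 -0.067 456.4 -84.7 130 -0.067
```

Run:
```python
from m import *
s=grab('scene')
# crop points: px = c/5+(305,200)-0.4
def q(u,v,z): print(onplane(s,[(u/5+305-.4,v/5+200-.4)],z).round(1))
q(162,190,78); q(162,303,12)
q(38,305,12);q(285,400,12);q(492,205,12)
q(432,175,67)
```

```text
shift [ 374.4 -400.5   24.2] rot [-0.     0.     0.516]
shift [ 374.4 -400.5   94.2] rot [-0.     0.     0.516]
[[502.5  29.4  78. ]]
[[503.2  29.7  12. ]]
[[557.   61.9  12. ]]
[[409.7  74.6  12. ]]
[[ 397.2 -141.3   12. ]]
[[400.8 -66.1  67. ]]
```

The rows are not in the units I measure in: shifts go in shares of 1 m and turns go in shares of 2 rad. I convert before sending: -340 mm is -0.34, 320 mm is 0.32, 0.5 rad is 0.25.

Emit:
drive_effector(
  deltas=[0.032, -0.034, 0, 0, 0, 0.025, 0.064, -0.068, 0, 0, 0, 0.05, 0.096, -0.102, 0, 0, 0, 0.075, 0.128, -0.136, 0, 0, 0, 0.1, 0.16, -0.17, 0, 0, 0, 0.125, 0.192, -0.204, 0, 0, 0, 0.15, 0.224, -0.238, 0, 0, 0, 0.175, 0.256, -0.272, 0, 0, 0, 0.2, 0.288, -0.306, 0, 0, 0, 0.225, 0.32, -0.34, 0, 0, 0, 0.25],
  jaw=1.0,
  force=30,
)

```text
time: 1.35
eef_pos: [433.9, -161.2, 224.6]
eef_rot: [[0.999, -0.053, 0.001], [-0.053, -0.999, -0.0], [0.001, 0.0, -1.0]]
ft_force: [1.2, 0.0, 0.9]
opening: 1.0
grasp_force: 0.0
```

```bash
python3 go.py 456.2 -85 140 -0.067 456.2 -85 52 -0.067
```

```text
shift [ 18.1 -77.3  84.6] rot [ 0.    -0.001  0.014]
shift [ 18.1 -77.3 172.6] rot [ 0.    -0.001  0.014]
```

Scaled: 85 mm is 0.085, -77 mm is -0.077, 0.014 rad is 0.007.

Emit:
drive_effector(
  deltas=[0.009, -0.04, 0.03, 0, 0, 0.007, 0.018, -0.077, 0.06, 0, 0, 0.007, 0.018, -0.077, 0.085, 0, 0, 0.007, 0.018, -0.077, 0.085, 0, 0, 0.007, 0.018, -0.077, 0.085, 0, 0, 0.007],
)

```text
time: 1.85
eef_pos: [455.5, -87.5, 139.8]
eef_rot: [[0.998, -0.066, -0.001], [-0.066, -0.998, -0.0], [-0.001, 0.0, -1.0]]
ft_force: [0.4, 0.2, 0.5]
opening: 0.999
grasp_force: 0.0
```

```bash
python3 go.py 456.2 -85 52 -0.067
```

Run:
```python
from h import *
f=grab('top');cv2.imwrite('pics/sq.png',cv2.resize(f['img'][225:315,285:405],None,fx=5,fy=5))
f=grab('scene');cv2.imwrite('pics/sq2.png',cv2.resize(f['img'][160:285,305:445],None,fx=4,fy=4))
```

```text
shift [ 0.6 -2.5 87.8] rot [0.    0.001 0.001]
```

View pics/sq2.png

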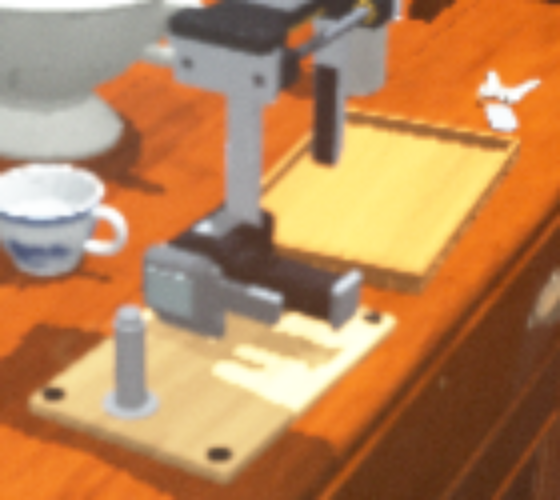

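The fingers straddle the grip and blade, clear of the barrel. Going down.

Scaled: 88 mm is 0.088, 80 mm is 0.08.

Emit:
drive_effector(
  deltas=[0.001, -0.002, 0.03, 0, 0, 0, 0.001, -0.002, 0.06, 0, 0, 0, 0.001, -0.002, 0.08, 0, 0, 0, 0.001, -0.002, 0.088, 0, 0, 0, 0.001, -0.002, 0.088, 0, 0, 0, 0.001, -0.002, 0.088, 0, 0, 0],
)

```text
time: 2.55
eef_pos: [457.5, -85.4, 52.5]
eef_rot: [[0.998, -0.066, 0.002], [-0.066, -0.998, -0.0], [0.002, 0.0, -1.0]]
ft_force: [0.2, 0.1, 0.1]
opening: 0.998
grasp_force: 0.0
```

```bash
python3 go.py 456.2 -85 52 -0.067
```

```text
shift [-1.3 -0.4  0.5] rot [ 0.    -0.002  0.001]
```

Emit:
drive_effector(
  deltas=[0, 0, 0, 0, 0, 0, 0, 0, 0, 0, 0, 0, 0, 0, 0, 0, 0, 0, 0, 0, 0, 0, 0, 0, 0, 0, 0, 0, 0, 0, 0, 0, 0, 0, 0, 0, 0, 0, 0, 0, 0, 0, 0, 0, 0, 0, 0, 0],
  jaw=0,
  force=30,
)

```text
time: 3.35
eef_pos: [456.6, -85.7, 51.3]
eef_rot: [[0.998, -0.066, -0.0], [-0.066, -0.998, -0.001], [-0.0, 0.001, -1.0]]
ft_force: [-0.4, -4.4, 0.7]
opening: 0.447
grasp_force: 29.3
```

Emit:
drive_effector(
  deltas=[0, 0, 0, 0, 0, 0, 0, 0, 0, 0, 0, 0, 0, 0, 0, 0, 0, 0],
  jaw=0,
  force=45,
)

```text
time: 3.65
eef_pos: [456.5, -85.8, 51.3]
eef_rot: [[0.998, -0.066, -0.0], [-0.066, -0.998, -0.001], [-0.0, 0.001, -1.0]]
ft_force: [-1.0, -6.6, -0.5]
opening: 0.448
grasp_force: 43.8
```

Emit:
drive_effector(
  deltas=[0, 0, 0, 0, 0, 0, 0, 0, 0, 0, 0, 0, 0, 0, 0, 0, 0, 0, 0, 0, 0, 0, 0, 0, 0, 0, 0, 0, 0, 0, 0, 0, 0, 0, 0, 0, 0, 0, 0, 0, 0, 0, 0, 0, 0, 0, 0, 0],
  jaw=1,
)

```text
time: 4.45
eef_pos: [456.7, -85.1, 51.3]
eef_rot: [[0.998, -0.065, -0.0], [-0.065, -0.998, 0.0], [-0.0, -0.0, -1.0]]
ft_force: [0.1, -0.1, 0.8]
opening: 1.001
grasp_force: 0.0
```

```bash
python3 go.py 456.2 -85 140 -0.067
```

Run:
```python
from h import *
f=grab('scene');cv2.imwrite('pics/sq3.png',cv2.resize(f['img'][160:285,305:445],None,fx=4,fy=4))
```

```text
shift [ -0.5  -0.1 -88.7] rot [-0.     0.     0.002]
```

Blank reading taken (stopped hard at 0.447, released). Rising and measuring the rings again.

Scaled: -150 mm is -0.15, -144 mm is -0.144.

Emit:
drive_effector(
  deltas=[0, 0, -0.04, 0, 0, 0, 0, 0, -0.08, 0, 0, 0, 0, -0.048, -0.09, 0, 0, 0, 0, -0.096, -0.09, 0, 0, 0, 0, -0.144, -0.09, 0, 0, 0, 0, -0.15, -0.09, 0, 0, 0],
)

```text
time: 5.1
eef_pos: [466.7, 70.1, 141.8]
eef_rot: [[0.998, -0.059, 0.001], [-0.059, -0.998, 0.002], [0.001, -0.002, -1.0]]
ft_force: [0.3, -0.7, -0.3]
opening: 1.001
grasp_force: 0.0
```

Run:
```python
from m import *
f=grab('top','rm.png')
print(rings(f,[(180,275,214,308),(238,272,276,312)]))
```

```bash
python3 go.py 432 167 130 -0.067 432 167 23 -.067
```

```text
[[[436.6, 306.3, 43.4, 40.9], [436.5, 305.6, 25.0, 22.7]], [[438.9, 158.1, 101.3, 76.5], [431.7, 166.8, 25.4, 23.7]]]
shift [-40.4 -96.4  11.6] rot [-0.001 -0.001  0.007]
shift [-40.5 -96.3 118.6] rot [-0.001 -0.001  0.007]
```

Scaled: -96 mm is -0.096, -88 mm is -0.088, 0.007 rad is 0.0035.

Emit:
drive_effector(
  deltas=[-0.018, -0.044, 0, 0, 0, 0, -0.036, -0.088, 0, 0, 0, 0.0035, -0.04, -0.096, 0.01, 0, 0, 0.0035, -0.04, -0.096, 0.05, 0, 0, 0.0035, -0.04, -0.096, 0.06, 0, 0, 0.0035, -0.04, -0.096, 0.06, 0, 0, 0.0035],
)

```text
time: 5.75
eef_pos: [432.0, 161.6, 80.2]
eef_rot: [[0.997, -0.073, -0.003], [-0.073, -0.997, -0.001], [-0.003, 0.002, -1.0]]
ft_force: [0.3, -0.4, 1.4]
opening: 1.005
grasp_force: 0.0
```

```bash
python3 go.py 431.7 167 23 -.067
```

```text
shift [-0.5 -5.5 57.2] rot [ 0.002  0.003 -0.006]
```

Run:
```python
from m import *
f=grab('top');s=grab('scene')
a=cv2.resize(f['img'][240:320,200:320],(600,400));b=cv2.resize(s['img'][215:325,265:410],(600,455))
cv2.imwrite('pics/g1.png',cv2.resize(np.vstack([a[:,:,:],b]),(420,598)))
```

```text
(no output)
```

View pics/g1.png

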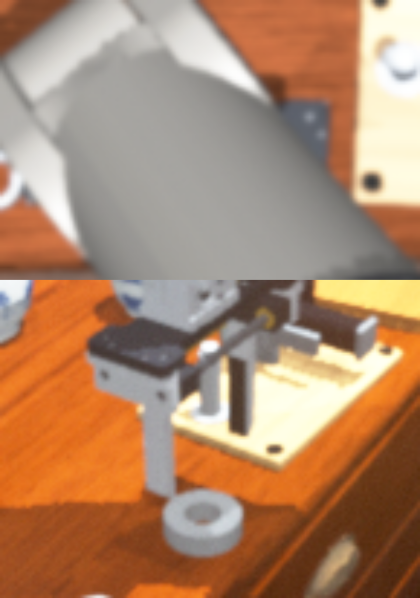

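The top view is hidden by the arm; the scene view shows ring_a between the fingers, untouched. Going down.

Scaled: 57 mm is 0.057, 50 mm is 0.05.

```bash
python3 go.py 431.7 167 23 -.067
```

```text
shift [-1.9 -4.5 59. ] rot [ 0.     0.    -0.006]
```

Emit:
drive_effector(
  deltas=[0, -0.002, 0.02, 0, 0, 0, 0, -0.002, 0.04, 0, 0, 0, 0, -0.002, 0.05, 0, 0, 0, 0, -0.002, 0.057, 0, 0, 0, 0, -0.002, 0.057, 0, 0, 0, 0, -0.002, 0.057, 0, 0, 0],
)

```text
time: 6.45
eef_pos: [433.4, 165.1, 25.0]
eef_rot: [[0.997, -0.072, 0.001], [-0.072, -0.997, 0.0], [0.001, -0.0, -1.0]]
ft_force: [0.6, -0.5, 0.4]
opening: 1.001
grasp_force: 0.0
```

```bash
python3 go.py 431.7 167 23 -.067
```

```text
shift [-1.8 -1.8  2. ] rot [-0.    -0.001 -0.005]
```

Scaled: -2 mm is -0.002.

Emit:
drive_effector(
  deltas=[-0.002, -0.002, 0.002, 0, 0, 0, -0.002, -0.002, 0.002, 0, 0, 0, -0.002, -0.002, 0.002, 0, 0, 0],
)

```text
time: 6.75
eef_pos: [431.2, 167.3, 22.6]
eef_rot: [[0.997, -0.072, 0.0], [-0.072, -0.997, 0.0], [0.0, -0.0, -1.0]]
ft_force: [1.0, 1.3, 0.1]
opening: 0.998
grasp_force: 0.0
```

Emit:
drive_effector(
  deltas=[0, 0, 0, 0, 0, 0, 0, 0, 0, 0, 0, 0, 0, 0, 0, 0, 0, 0, 0, 0, 0, 0, 0, 0, 0, 0, 0, 0, 0, 0, 0, 0, 0, 0, 0, 0],
  jaw=0,
  force=40,
)

```text
time: 7.35
eef_pos: [431.1, 167.1, 22.3]
eef_rot: [[0.997, -0.072, 0.0], [-0.072, -0.997, 0.0], [0.0, -0.0, -1.0]]
ft_force: [0.5, -1.1, 0.1]
opening: 0.651
grasp_force: 40.0
```

Emit:
drive_effector(
  deltas=[0, 0, -0.03, 0, 0, 0, 0, 0, -0.07, 0, 0, 0, 0, 0, -0.1, 0, 0, 0, 0, 0, -0.11, 0, 0, 0, 0, 0, -0.11, 0, 0, 0],
)

```text
time: 7.85
eef_pos: [431.8, 167.2, 133.2]
eef_rot: [[0.997, -0.073, 0.002], [-0.073, -0.997, 0.001], [0.002, -0.001, -1.0]]
ft_force: [-0.4, 0.4, -1.1]
opening: 0.649
grasp_force: 40.0
```

```bash
python3 go.py 504 30.5 132 -.067
```

Run:
```python
from m import *
s=grab('scene');cv2.imwrite('pics/g2.png',cv2.resize(s['img'][180:300,265:400],(675,600)))
```

```text
shift [ 81.9 131.1   1.3] rot [-0.001 -0.002 -0.006]
```

View pics/g2.png

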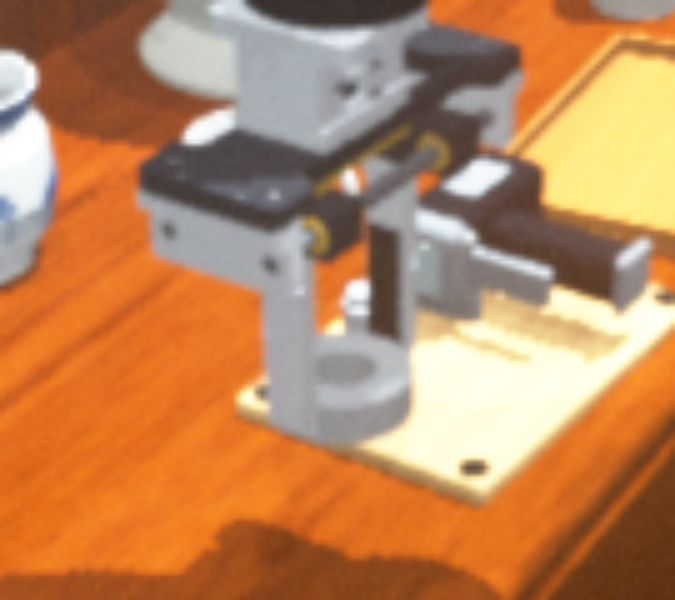

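Ring_a is held (opening 61 mm). Moving over the post.

Scaled: 131 mm is 0.131, 120 mm is 0.12.

Emit:
drive_effector(
  deltas=[0.025, 0.04, 0, 0, 0, 0, 0.05, 0.08, 0, 0, 0, 0, 0.075, 0.12, 0, 0, 0, 0, 0.082, 0.131, 0, 0, 0, 0, 0.082, 0.131, 0, 0, 0, 0, 0.082, 0.131, 0, 0, 0, 0],
)

```text
time: 8.5
eef_pos: [502.4, 31.3, 131.0]
eef_rot: [[0.997, -0.072, -0.002], [-0.072, -0.997, 0.0], [-0.002, -0.0, -1.0]]
ft_force: [-0.3, 0.3, -0.7]
opening: 0.648
grasp_force: 40.0
```

```bash
python3 go.py 504.2 30.5 112 -.067
```

Run:
```python
from m import *
s=grab('scene');cv2.imwrite('pics/g3.png',cv2.resize(s['img'][190:290,285:400],(690,600)))
```

```text
shift [ 1.8  0.7 19. ] rot [-0.     0.002 -0.005]
```

View pics/g3.png

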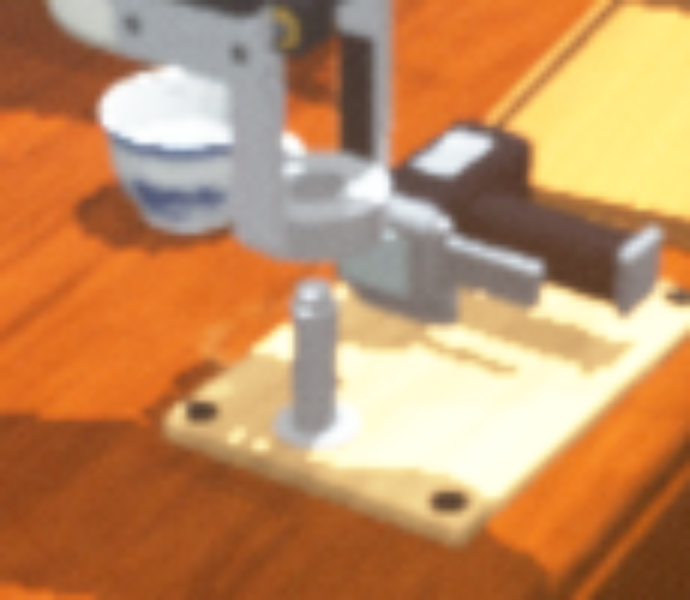

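The ring's bore (320,187) sits about 1 px right of the post axis (314), which agrees with the remaining 1.8 mm in x. Correcting and lowering.

Scaled: 40 mm is 0.04, 36 mm is 0.036.

Emit:
drive_effector(
  deltas=[0.002, 0.0005, 0.01, 0, 0, 0, 0.002, 0.0005, 0.019, 0, 0, 0, 0.002, 0.0005, 0.024, 0, 0, 0, 0.002, 0.0005, 0.03, 0, 0, 0, 0.002, 0.0005, 0.036, 0, 0, 0, 0.002, 0.0005, 0.04, 0, 0, 0, 0.002, 0.0005, 0.04, 0, 0, 0, 0.002, 0.0005, 0.04, 0, 0, 0],
)

```text
time: 9.35
eef_pos: [505.5, 30.0, 92.4]
eef_rot: [[0.997, -0.072, 0.0], [-0.072, -0.997, 0.0], [0.0, -0.0, -1.0]]
ft_force: [-0.1, 0.1, 0.2]
opening: 0.651
grasp_force: 40.0
```

```bash
python3 go.py 504.2 30.5 35.5 -.067
```

```text
shift [-1.3 -0.4 56.9] rot [-0.    -0.    -0.005]
```

Scaled: 57 mm is 0.057, 56 mm is 0.056.

Emit:
drive_effector(
  deltas=[-0.001, 0, 0.015, 0, 0, 0, -0.001, 0, 0.03, 0, 0, 0, -0.001, 0, 0.045, 0, 0, 0, -0.001, 0, 0.052, 0, 0, 0, -0.001, 0, 0.056, 0, 0, 0, -0.001, 0, 0.057, 0, 0, 0, -0.001, 0, 0.057, 0, 0, 0],
)

```text
time: 10.05
eef_pos: [504.7, 30.1, 35.7]
eef_rot: [[0.997, -0.072, 0.001], [-0.072, -0.997, 0.0], [0.001, -0.0, -1.0]]
ft_force: [-0.2, 0.1, -0.4]
opening: 0.651
grasp_force: 40.0
```

```bash
python3 go.py 504.2 30.5 34.5 -.067
```

```text
shift [-0.5 -0.4  1.2] rot [-0.    -0.001 -0.005]
```

Scaled: 1 mm is 0.001, 0.5 mm is 0.0005.

Emit:
drive_effector(
  deltas=[0, 0, 0.0005, 0, 0, 0, 0, 0, 0.001, 0, 0, 0, 0, 0, 0.001, 0, 0, 0],
)

```text
time: 10.35
eef_pos: [504.5, 30.0, 34.5]
eef_rot: [[0.997, -0.072, 0.0], [-0.072, -0.997, 0.0], [0.0, -0.0, -1.0]]
ft_force: [0.6, 0.2, -1.0]
opening: 0.647
grasp_force: 40.0
```

Emit:
drive_effector(
  deltas=[0, 0, 0, 0, 0, 0, 0, 0, 0, 0, 0, 0, 0, 0, 0, 0, 0, 0, 0, 0, 0, 0, 0, 0],
  jaw=1,
  force=40,
)

```text
time: 10.75
eef_pos: [504.4, 30.0, 34.3]
eef_rot: [[0.997, -0.072, -0.0], [-0.072, -0.997, 0.0], [-0.0, -0.0, -1.0]]
ft_force: [0.1, -0.6, 0.6]
opening: 0.95
grasp_force: 0.0
```

Emit:
drive_effector(
  deltas=[0, 0, -0.04, 0, 0, 0, 0, 0, -0.08, 0, 0, 0, 0, 0, -0.105, 0, 0, 0, 0, -0.045, -0.105, 0, 0, 0, 0, -0.09, -0.105, 0, 0, 0, 0, -0.135, -0.105, 0, 0, 0, 0, -0.135, -0.105, 0, 0, 0],
)

```text
time: 11.45
eef_pos: [513.8, 171.1, 139.7]
eef_rot: [[0.998, -0.065, 0.001], [-0.065, -0.998, 0.003], [0.001, -0.003, -1.0]]
ft_force: [0.0, -0.7, -0.1]
opening: 1.0
grasp_force: 0.0
```

Run:
```python
from m import *
f=grab('top');s=grab('scene')
print(rings(f,[(180,275,214,308)]))
cv2.imwrite('pics/g4.png',cv2.resize(s['img'][180:300,265:425],(800,600)))
```

```bash
python3 go.py 436 306 140 -.067
```

```text
[[[436.6, 306.3, 43.4, 40.9], [436.5, 305.6, 25.0, 22.7]]]
shift [ -87.5 -134.6   -0.8] rot [-0.     0.    -0.003]
```

View pics/g4.png

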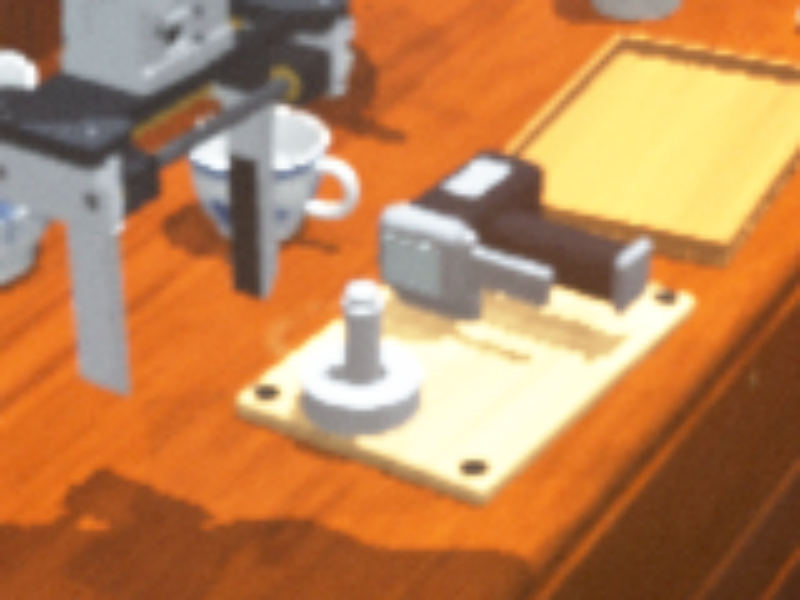

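Ring_a sits flat on the board round the post. Next ring_d, unmoved at (436.5,306).

Scaled: -134 mm is -0.134, -120 mm is -0.12.

Emit:
drive_effector(
  deltas=[-0.026, -0.04, 0, 0, 0, 0, -0.052, -0.08, 0, 0, 0, 0, -0.078, -0.12, 0, 0, 0, 0, -0.087, -0.134, 0.03, 0, 0, 0, -0.087, -0.134, 0.06, 0, 0, 0, -0.087, -0.134, 0.06, 0, 0, 0, -0.087, -0.134, 0.06, 0, 0, 0],
)

```text
time: 12.25
eef_pos: [437.4, 303.3, 79.6]
eef_rot: [[0.997, -0.074, -0.001], [-0.074, -0.997, -0.001], [-0.001, 0.001, -1.0]]
ft_force: [0.5, -0.7, 0.5]
opening: 1.003
grasp_force: 0.0
```

Run:
```python
from m import *
s=grab('scene')
print(rings(s,[(284,320,312,348)]))
```

```bash
python3 go.py 436.5 306 22.5 -.067
```

```text
[[[429.3, 314.1, 57.2, 46.9], [466.9, 308.2, 22.0, 0.0]]]
shift [-1.7 -2.1 57.8] rot [-0.    -0.001 -0.007]
```

Ring_d hasn't moved (same scene reading as before, 429,314).

Scaled: 57 mm is 0.057, 56 mm is 0.056.

Emit:
drive_effector(
  deltas=[-0.0015, -0.002, 0.02, 0, 0, 0, -0.0015, -0.002, 0.04, 0, 0, 0, -0.0015, -0.002, 0.05, 0, 0, 0, -0.0015, -0.002, 0.056, 0, 0, 0, -0.0015, -0.002, 0.057, 0, 0, 0, -0.0015, -0.002, 0.057, 0, 0, 0, -0.0015, -0.002, 0.057, 0, 0, 0, -0.0015, -0.002, 0.057, 0, 0, 0],
)

```text
time: 13.1
eef_pos: [436.0, 306.9, 22.9]
eef_rot: [[0.997, -0.072, 0.001], [-0.072, -0.997, 0.0], [0.001, -0.001, -1.0]]
ft_force: [-0.6, 0.2, 0.7]
opening: 1.0
grasp_force: 0.0
```

Emit:
drive_effector(
  deltas=[0, 0, 0, 0, 0, 0, 0, 0, 0, 0, 0, 0, 0, 0, 0, 0, 0, 0, 0, 0, 0, 0, 0, 0, 0, 0, 0, 0, 0, 0, 0, 0, 0, 0, 0, 0, 0, 0, 0, 0, 0, 0, 0, 0, 0, 0, 0, 0],
  jaw=0,
  force=40,
)

```text
time: 13.9
eef_pos: [435.7, 306.7, 22.3]
eef_rot: [[0.997, -0.072, -0.0], [-0.072, -0.997, -0.0], [-0.0, 0.0, -1.0]]
ft_force: [-0.4, 0.5, -0.3]
opening: 0.384
grasp_force: 40.0
```

```bash
python3 go.py 436.5 306 142 -.067
```

```text
shift [   0.8    0.6 -119.7] rot [ 0.     0.    -0.005]
```

Scaled: 260 mm is 0.26, 220 mm is 0.22.

Emit:
drive_effector(
  deltas=[0, 0, -0.04, 0, 0, 0, 0, 0, -0.08, 0, 0, 0, 0, 0, -0.115, 0, 0, 0, 0.01, 0.04, -0.119, 0, 0, 0, 0.024, 0.085, -0.119, 0, 0, 0, 0.038, 0.13, -0.119, 0, 0, 0, 0.052, 0.175, -0.119, 0, 0, 0, 0.066, 0.22, -0.119, 0, 0, 0, 0.08, 0.26, -0.119, 0, 0, 0, 0.08, 0.26, -0.119, 0, 0, 0],
)

```text
time: 14.9
eef_pos: [497.5, 35.8, 141.2]
eef_rot: [[0.997, -0.079, 0.0], [-0.079, -0.997, -0.002], [0.0, 0.002, -1.0]]
ft_force: [0.2, 1.2, 0.3]
opening: 0.385
grasp_force: 40.0
```

```bash
python3 go.py 504 30.4 140 -.067
```

```text
shift [6.9 4.9 1.2] rot [ 0.002 -0.    -0.012]
```

Emit:
drive_effector(
  deltas=[0, 0, 0, 0, 0, 0, 0, 0, 0, 0, 0, 0, 0, 0, 0, 0, 0, 0],
)

```text
time: 15.2
eef_pos: [496.5, 42.8, 141.3]
eef_rot: [[0.998, -0.07, -0.0], [-0.07, -0.998, 0.0], [-0.0, -0.0, -1.0]]
ft_force: [-0.4, -0.4, 0.1]
opening: 0.386
grasp_force: 40.0
```

```bash
python3 go.py 504 30.4 140 -.067
```

```text
shift [ 8.3 11.9  1.3] rot [-0.     0.    -0.003]
```

Scaled: 12 mm is 0.012, 8 mm is 0.008.

Emit:
drive_effector(
  deltas=[0.004, 0.006, 0, 0, 0, 0, 0.008, 0.012, 0, 0, 0, 0, 0.008, 0.012, 0, 0, 0, 0, 0.008, 0.012, 0, 0, 0, 0],
)

```text
time: 15.6
eef_pos: [503.9, 28.9, 141.2]
eef_rot: [[0.997, -0.073, -0.0], [-0.073, -0.997, 0.0], [-0.0, -0.0, -1.0]]
ft_force: [-1.1, 0.6, -0.0]
opening: 0.388
grasp_force: 40.0
```

```bash
python3 go.py 504 30.4 54.5 -.067
```

Run:
```python
from m import *
s=grab('scene');cv2.imwrite('pics/g5.png',cv2.resize(s['img'][190:290,285:400],(690,600)))
```

```text
shift [-0.  -1.5 86.7] rot [-0.     0.    -0.006]
```

View pics/g5.png

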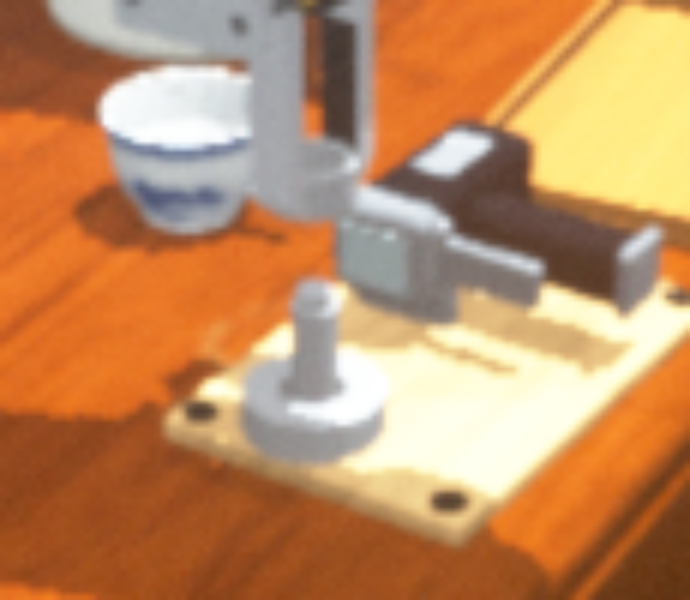

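The narrow ring is over the post (bore about (320,162) against the axis at 314), the same offset as last time. Lowering.

Scaled: 50 mm is 0.05, 46 mm is 0.046.

Emit:
drive_effector(
  deltas=[0, 0, 0.01, 0, 0, 0, 0, 0, 0.02, 0, 0, 0, 0, 0, 0.028, 0, 0, 0, 0, 0, 0.034, 0, 0, 0, 0, 0, 0.04, 0, 0, 0, 0, 0, 0.046, 0, 0, 0, 0, 0, 0.05, 0, 0, 0, 0, 0, 0.05, 0, 0, 0, 0, 0, 0.05, 0, 0, 0],
)

```text
time: 16.55
eef_pos: [503.9, 29.1, 91.4]
eef_rot: [[0.997, -0.072, 0.0], [-0.072, -0.997, 0.0], [0.0, -0.0, -1.0]]
ft_force: [-0.2, 0.1, 0.4]
opening: 0.385
grasp_force: 40.0
```

```bash
python3 go.py 504.2 30.3 54.5 -.067
```

```text
shift [ 0.2 -1.2 36.9] rot [-0.    -0.    -0.005]
```

Scaled: 37 mm is 0.037, 35 mm is 0.035.

Emit:
drive_effector(
  deltas=[0, -0.001, 0.01, 0, 0, 0, 0, -0.001, 0.02, 0, 0, 0, 0, -0.001, 0.03, 0, 0, 0, 0, -0.001, 0.035, 0, 0, 0, 0, -0.001, 0.037, 0, 0, 0, 0, -0.001, 0.037, 0, 0, 0, 0, -0.001, 0.037, 0, 0, 0],
)

```text
time: 17.25
eef_pos: [503.3, 30.0, 54.3]
eef_rot: [[0.997, -0.072, -0.001], [-0.072, -0.997, -0.0], [-0.001, 0.0, -1.0]]
ft_force: [-6.6, -0.2, 10.7]
opening: 0.382
grasp_force: 40.0
```

```bash
python3 go.py 504.2 30.3 54.5 -.067
```

```text
shift [ 0.9 -0.3 -0.2] rot [ 0.     0.001 -0.005]
```

Emit:
drive_effector(
  deltas=[0, 0, 0, 0, 0, 0, 0, 0, 0, 0, 0, 0, 0, 0, 0, 0, 0, 0, 0, 0, 0, 0, 0, 0, 0, 0, 0, 0, 0, 0, 0, 0, 0, 0, 0, 0],
  jaw=1,
  force=40,
)

```text
time: 17.85
eef_pos: [503.9, 30.0, 54.3]
eef_rot: [[0.997, -0.072, 0.0], [-0.072, -0.997, 0.0], [0.0, -0.0, -1.0]]
ft_force: [-0.2, 0.3, 0.3]
opening: 0.858
grasp_force: 0.0
```

Emit:
drive_effector(
  deltas=[0, 0, -0.04, 0, 0, 0, 0, 0, -0.08, 0, 0, 0, 0, 0, -0.09, 0, 0, 0, -0.015, 0.04, -0.09, 0, 0, 0, -0.03, 0.08, -0.09, 0, 0, 0, -0.038, 0.111, -0.09, 0, 0, 0, -0.038, 0.111, -0.09, 0, 0, 0, -0.038, 0.111, -0.09, 0, 0, 0],
)

```text
time: 18.65
eef_pos: [457.9, -78.2, 144.2]
eef_rot: [[0.997, -0.074, 0.0], [-0.074, -0.997, 0.0], [0.0, -0.0, -1.0]]
ft_force: [0.2, -0.1, -0.4]
opening: 0.999
grasp_force: 0.0
```

```bash
python3 go.py 456.4 -85 52 -.067;python3 - <<'E'
from m import *
s=grab('scene');cv2.imwrite('pics/g6.png',cv2.resize(s['img'][170:290,285:425],(700,600)))
E
```

```text
shift [-1.   6.9 92.2] rot [-0.    -0.    -0.007]
```

View pics/g6.png

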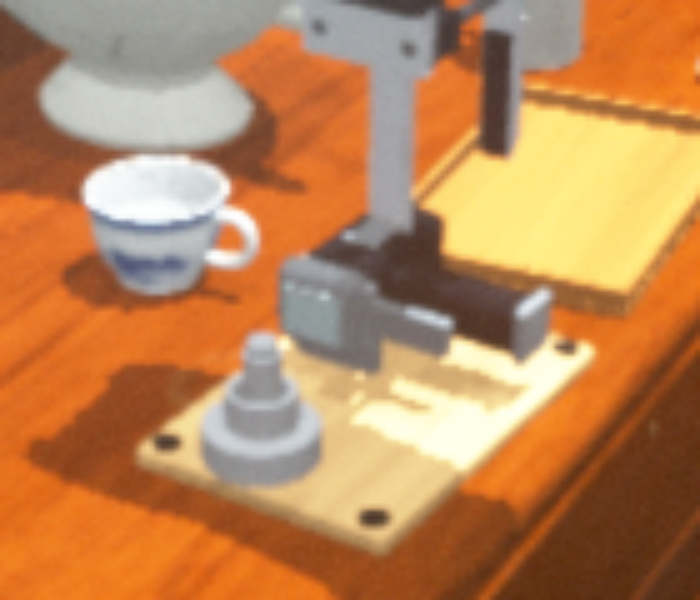

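The stack is fully home, ring_a below and ring_d on top. Second squeeze.

Scaled: 92 mm is 0.092, 85 mm is 0.085.

Emit:
drive_effector(
  deltas=[-0.001, 0.006, 0.01, 0, 0, 0, -0.001, 0.006, 0.04, 0, 0, 0, -0.001, 0.006, 0.07, 0, 0, 0, -0.001, 0.006, 0.085, 0, 0, 0, -0.001, 0.006, 0.092, 0, 0, 0, -0.001, 0.006, 0.092, 0, 0, 0, -0.001, 0.006, 0.092, 0, 0, 0],
)

```text
time: 19.4
eef_pos: [456.9, -83.6, 52.6]
eef_rot: [[0.997, -0.072, 0.0], [-0.072, -0.997, 0.0], [0.0, -0.0, -1.0]]
ft_force: [0.8, -0.5, -0.0]
opening: 0.998
grasp_force: 0.0
```

```bash
python3 go.py 456.4 -85 52 -0.067
```

```text
shift [-0.4  1.4  0.6] rot [-0.    -0.    -0.005]
```

Emit:
drive_effector(
  deltas=[0, 0, 0, 0, 0, 0, 0, 0, 0, 0, 0, 0, 0, 0, 0, 0, 0, 0, 0, 0, 0, 0, 0, 0, 0, 0, 0, 0, 0, 0, 0, 0, 0, 0, 0, 0, 0, 0, 0, 0, 0, 0, 0, 0, 0, 0, 0, 0, 0, 0, 0, 0, 0, 0],
  jaw=0,
  force=40,
)

```text
time: 20.3
eef_pos: [456.3, -85.7, 52.3]
eef_rot: [[0.997, -0.074, -0.0], [-0.074, -0.997, -0.002], [-0.0, 0.002, -1.0]]
ft_force: [-0.1, -12.4, -0.9]
opening: 0.45
grasp_force: 38.8
```

Emit:
drive_effector(
  deltas=[0, 0, 0, 0, 0, 0, 0, 0, 0, 0, 0, 0, 0, 0, 0, 0, 0, 0, 0, 0, 0, 0, 0, 0, 0, 0, 0, 0, 0, 0, 0, 0, 0, 0, 0, 0, 0, 0, 0, 0, 0, 0, 0, 0, 0, 0, 0, 0],
  jaw=1,
)

```text
time: 21.1
eef_pos: [456.6, -83.8, 52.3]
eef_rot: [[0.997, -0.072, 0.0], [-0.072, -0.997, 0.0], [0.0, -0.0, -1.0]]
ft_force: [0.1, 0.3, 0.1]
opening: 0.996
grasp_force: 0.0
```

Scaled: -110 mm is -0.11, -92 mm is -0.092.

Emit:
drive_effector(
  deltas=[0, 0, -0.04, 0, 0, 0, 0, 0, -0.08, 0, 0, 0, 0, 0, -0.092, 0, 0, 0, 0.013, -0.04, -0.092, 0, 0, 0, 0.026, -0.08, -0.092, 0, 0, 0, 0.039, -0.11, -0.092, 0, 0, 0, 0.039, -0.11, -0.092, 0, 0, 0, 0.039, -0.11, -0.092, 0, 0, 0, 0.039, -0.11, -0.092, 0, 0, 0],
)

```text
time: 22.0
eef_pos: [502.8, 22.0, 143.9]
eef_rot: [[0.997, -0.073, -0.001], [-0.073, -0.997, -0.0], [-0.001, 0.0, -1.0]]
ft_force: [-0.1, -0.4, -0.6]
opening: 0.997
grasp_force: 0.0
```

```bash
python3 go.py 504 30 54 -0.07
```

```text
shift [ 0.7 -8.1 89.9] rot [ 0.     0.001 -0.003]
```

Scaled: 89 mm is 0.089, 85 mm is 0.085.

Emit:
drive_effector(
  deltas=[0.0005, -0.0075, 0.01, 0, 0, 0, 0.0005, -0.0075, 0.04, 0, 0, 0, 0.0005, -0.0075, 0.07, 0, 0, 0, 0.0005, -0.0075, 0.085, 0, 0, 0, 0.0005, -0.0075, 0.089, 0, 0, 0, 0.0005, -0.0075, 0.089, 0, 0, 0, 0.0005, -0.0075, 0.089, 0, 0, 0],
)

```text
time: 22.7
eef_pos: [504.8, 30.5, 55.9]
eef_rot: [[0.997, -0.072, 0.001], [-0.072, -0.997, 0.0], [0.001, -0.0, -1.0]]
ft_force: [-0.0, -0.2, -0.5]
opening: 1.001
grasp_force: 0.0
```

Emit:
drive_effector(
  deltas=[0, 0, 0, 0, 0, 0, 0, 0, 0, 0, 0, 0, 0, 0, 0, 0, 0, 0, 0, 0, 0, 0, 0, 0, 0, 0, 0, 0, 0, 0, 0, 0, 0, 0, 0, 0, 0, 0, 0, 0, 0, 0, 0, 0, 0, 0, 0, 0],
  jaw=0,
  force=40,
)

```text
time: 23.5
eef_pos: [504.4, 30.5, 55.3]
eef_rot: [[0.997, -0.072, -0.0], [-0.072, -0.997, 0.0], [-0.0, -0.0, -1.0]]
ft_force: [-0.6, -0.3, 1.3]
opening: 0.381
grasp_force: 40.0
```

Emit:
drive_effector(
  deltas=[0, 0, -0.02, 0, 0, 0, 0, 0, -0.04, 0, 0, 0, 0, 0, -0.06, 0, 0, 0, 0, 0, -0.08, 0, 0, 0, 0, 0, -0.095, 0, 0, 0, 0, 0, -0.095, 0, 0, 0, 0, 0, -0.095, 0, 0, 0],
)

```text
time: 24.2
eef_pos: [504.4, 30.4, 150.0]
eef_rot: [[0.997, -0.072, 0.0], [-0.072, -0.997, -0.0], [0.0, 0.0, -1.0]]
ft_force: [-0.9, 0.1, -1.2]
opening: 0.385
grasp_force: 40.0
```

```bash
python3 go.py 500 -385 150 -0.07
```

```text
shift [ 25.7 414.6   0. ] rot [ 0.    -0.    -0.002]
```

Scaled: 414 mm is 0.414, 400 mm is 0.4.

Emit:
drive_effector(
  deltas=[0.003, 0.045, 0, 0, 0, 0, 0.006, 0.09, 0, 0, 0, 0, 0.009, 0.135, 0, 0, 0, 0, 0.012, 0.18, 0, 0, 0, 0, 0.015, 0.225, 0, 0, 0, 0, 0.018, 0.27, 0, 0, 0, 0, 0.021, 0.315, 0, 0, 0, 0, 0.023, 0.36, 0, 0, 0, 0, 0.025, 0.4, 0, 0, 0, 0, 0.025, 0.414, 0, 0, 0, 0],
)

```text
time: 25.2
eef_pos: [497.7, -388.4, 148.5]
eef_rot: [[0.997, -0.076, -0.002], [-0.076, -0.997, -0.0], [-0.002, 0.001, -1.0]]
ft_force: [0.6, 0.2, -0.2]
opening: 0.379
grasp_force: 40.0
```

Emit:
drive_effector(
  deltas=[0, 0, 0, 0, 0, 0, 0, 0, 0, 0, 0, 0, 0, 0, 0, 0, 0, 0],
)

```text
time: 25.5
eef_pos: [499.9, -382.4, 149.9]
eef_rot: [[0.998, -0.07, -0.0], [-0.07, -0.998, 0.001], [-0.001, -0.001, -1.0]]
ft_force: [0.2, 0.3, -0.3]
opening: 0.381
grasp_force: 40.0
```

```bash
python3 go.py 500 -385 28.5 -0.07;python3 - <<'E'
from m import *
s=grab('scene');cv2.imwrite('pics/g7.png',cv2.resize(s['img'][140:290,315:475],(640,600)))
E
```

```text
shift [  0.4   2.7 121.4] rot [-0.001  0.001 -0.   ]
```

View pics/g7.png

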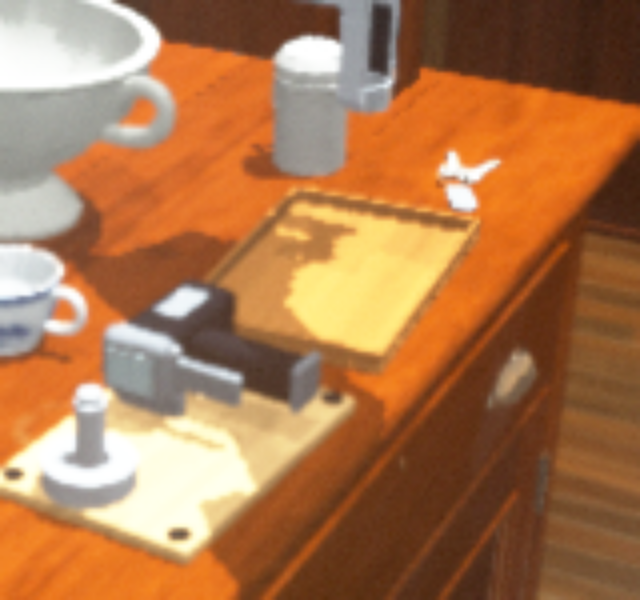

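The ring is held above the tray. A colander and a jar stand behind the tray, so I check clearance before lowering.

Run:
```python
from h import *
s=grab('scene');C=cloud(s)
for n,(u0,v0,u1,v1) in dict(colander=(268,130,360,203),jar=(380,145,405,187)).items():
    P=C[v0:v1,u0:u1].reshape(-1,3);P=P[(P[:,2]>30)&(P[:,2]<260)]
    for lo in(30,90,150): 
        Q=P[(P[:,2]>=lo)&(P[:,2]<lo+60)&(P[:,0]<720)]
        if len(Q):print(n,lo,len(Q),np.percentile(Q,2,axis=0).round(),np.percentile(Q,98,axis=0).round())
```

```text
colander 30 59 [ 672. -303.   53.] [ 720. -154.   89.]
colander 90 600 [ 617. -392.   93.] [ 719. -227.  149.]
colander 150 148 [ 645. -401.  150.] [ 717. -218.  156.]
jar 30 322 [ 577. -757.   31.] [ 713. -496.   87.]
jar 90 173 [ 494. -543.   91.] [ 634. -351.  147.]
jar 150 89 [ 492. -358.  151.] [ 510. -347.  199.]
```

The rows are not in the units I measure in: shifts go in shares of 1 m and turns go in shares of 2 rad. I convert before sending: 121 mm is 0.121, 119 mm is 0.119.

Emit:
drive_effector(
  deltas=[-0.008, 0.0025, 0.02, 0, 0, 0, -0.014, 0.0025, 0.06, 0, 0, 0, -0.014, 0.0025, 0.09, 0, 0, 0, -0.014, 0.0025, 0.108, 0, 0, 0, -0.014, 0.0025, 0.115, 0, 0, 0, -0.014, 0.0025, 0.119, 0, 0, 0, -0.014, 0.0025, 0.121, 0, 0, 0, -0.014, 0.0025, 0.121, 0, 0, 0, -0.014, 0.0025, 0.121, 0, 0, 0],
)

```text
time: 26.5
eef_pos: [485.8, -386.0, 30.2]
eef_rot: [[0.997, -0.072, 0.001], [-0.072, -0.997, -0.001], [0.001, 0.001, -1.0]]
ft_force: [0.9, -0.3, -0.3]
opening: 0.383
grasp_force: 40.0
```

```bash
python3 go.py 486 -385 27.5 -0.07
```

```text
shift [ 0.1 -1.   2.7] rot [ 0.001 -0.001 -0.002]
```

Scaled: 1.5 mm is 0.0015, 1 mm is 0.001.

Emit:
drive_effector(
  deltas=[0, 0, 0.001, 0, 0, 0, 0, 0, 0.0015, 0, 0, 0, 0, 0, 0.0015, 0, 0, 0, 0, 0, 0.0015, 0, 0, 0],
)

```text
time: 26.9
eef_pos: [485.5, -385.8, 28.3]
eef_rot: [[0.997, -0.072, 0.0], [-0.072, -0.997, -0.0], [0.0, 0.0, -1.0]]
ft_force: [-1.2, 0.4, 4.8]
opening: 0.386
grasp_force: 40.0
```

Emit:
drive_effector(
  deltas=[0, 0, 0, 0, 0, 0, 0, 0, 0, 0, 0, 0, 0, 0, 0, 0, 0, 0, 0, 0, 0, 0, 0, 0, 0, 0, 0, 0, 0, 0],
  jaw=0.7,
  force=40,
)

```text
time: 27.4
eef_pos: [485.3, -385.7, 27.8]
eef_rot: [[0.997, -0.072, -0.0], [-0.072, -0.997, 0.0], [-0.0, -0.0, -1.0]]
ft_force: [-0.1, 1.1, -0.5]
opening: 0.698
grasp_force: 0.0
```

Emit:
drive_effector(
  deltas=[0, 0, -0.04, 0, 0, 0, 0, 0, -0.08, 0, 0, 0, 0, 0, -0.115, 0, 0, 0, -0.003, -0.045, -0.12, 0, 0, 0, -0.006, -0.09, -0.12, 0, 0, 0, -0.009, -0.135, -0.12, 0, 0, 0, -0.012, -0.18, -0.12, 0, 0, 0, -0.012, -0.225, -0.12, 0, 0, 0, -0.012, -0.27, -0.12, 0, 0, 0, -0.012, -0.315, -0.12, 0, 0, 0],
  jaw=1,
)

```text
time: 28.4
eef_pos: [495.9, -69.0, 148.0]
eef_rot: [[0.997, -0.072, 0.0], [-0.072, -0.997, -0.0], [0.0, 0.0, -1.0]]
ft_force: [1.1, -0.5, -0.4]
opening: 0.999
grasp_force: 0.0
```

Emit:
drive_effector(
  deltas=[0, 0, 0, 0, 0, 0, 0, 0, 0, 0, 0, 0, 0, 0, 0, 0, 0, 0],
)

```text
time: 28.7
eef_pos: [496.0, -71.5, 147.8]
eef_rot: [[0.997, -0.073, -0.0], [-0.073, -0.997, -0.0], [-0.0, 0.0, -1.0]]
ft_force: [-1.0, -0.1, 0.4]
opening: 1.005
grasp_force: 0.0
```

```bash
python3 go.py 504.3 30.2 35 -0.07
```

```text
shift [   0.8 -102.1  112.8] rot [ 0.     0.    -0.003]
```

Scaled: 112 mm is 0.112, -102 mm is -0.102.

Emit:
drive_effector(
  deltas=[0, -0.045, 0, 0, 0, 0, 0.001, -0.085, 0, 0, 0, 0, 0.001, -0.102, 0, 0, 0, 0, 0.001, -0.102, 0.04, 0, 0, 0, 0.001, -0.102, 0.08, 0, 0, 0, 0.001, -0.102, 0.1, 0, 0, 0, 0.001, -0.102, 0.112, 0, 0, 0, 0.001, -0.102, 0.112, 0, 0, 0, 0.001, -0.102, 0.112, 0, 0, 0],
)

```text
time: 29.6
eef_pos: [505.0, 30.5, 36.5]
eef_rot: [[0.997, -0.073, 0.001], [-0.073, -0.997, 0.0], [0.001, -0.0, -1.0]]
ft_force: [0.7, -0.6, 0.7]
opening: 0.996
grasp_force: 0.0
```

Emit:
drive_effector(
  deltas=[0, 0, 0, 0, 0, 0, 0, 0, 0, 0, 0, 0, 0, 0, 0, 0, 0, 0, 0, 0, 0, 0, 0, 0, 0, 0, 0, 0, 0, 0, 0, 0, 0, 0, 0, 0],
  jaw=0,
  force=40,
)

```text
time: 30.2
eef_pos: [504.7, 31.0, 36.1]
eef_rot: [[0.997, -0.072, 0.0], [-0.072, -0.997, -0.0], [0.0, 0.0, -1.0]]
ft_force: [-0.8, -2.0, 6.3]
opening: 0.646
grasp_force: 40.0
```

Emit:
drive_effector(
  deltas=[0, 0, -0.02, 0, 0, 0, 0, 0, -0.04, 0, 0, 0, 0, 0, -0.06, 0, 0, 0, 0, 0, -0.08, 0, 0, 0, 0, 0, -0.1, 0, 0, 0, 0, 0, -0.115, 0, 0, 0, 0, 0, -0.115, 0, 0, 0, 0, 0, -0.115, 0, 0, 0],
)

```text
time: 31.0
eef_pos: [504.4, 30.9, 150.5]
eef_rot: [[0.997, -0.072, 0.0], [-0.072, -0.997, -0.0], [0.0, 0.0, -1.0]]
ft_force: [-0.7, -0.6, -0.4]
opening: 0.648
grasp_force: 40.0
```

```bash
python3 go.py 486 -280 150 -0.07
```

```text
shift [  4.1 311.4   0.5] rot [ 0.    -0.    -0.002]
```

Scaled: 317 mm is 0.317, 300 mm is 0.3.

Emit:
drive_effector(
  deltas=[0, 0.045, 0, 0, 0, 0, 0.001, 0.09, 0, 0, 0, 0, 0.001, 0.135, 0, 0, 0, 0, 0.002, 0.18, 0, 0, 0, 0, 0.002, 0.225, 0, 0, 0, 0, 0.003, 0.27, 0, 0, 0, 0, 0.004, 0.3, 0, 0, 0, 0, 0.004, 0.317, 0, 0, 0, 0, 0.004, 0.317, 0, 0, 0, 0, 0.004, 0.317, 0, 0, 0, 0],
)

```text
time: 32.0
eef_pos: [485.1, -284.8, 149.7]
eef_rot: [[0.997, -0.072, -0.002], [-0.072, -0.997, 0.001], [-0.002, -0.001, -1.0]]
ft_force: [0.5, -0.8, -0.6]
opening: 0.647
grasp_force: 40.0
```

Emit:
drive_effector(
  deltas=[0, 0, 0, 0, 0, 0, 0, 0, 0, 0, 0, 0],
)

```text
time: 32.2
eef_pos: [485.8, -284.3, 150.6]
eef_rot: [[0.998, -0.071, -0.0], [-0.071, -0.998, 0.0], [-0.0, -0.0, -1.0]]
ft_force: [0.1, -0.3, -1.3]
opening: 0.647
grasp_force: 40.0
```

```bash
python3 go.py 486 -286 30 -0.07;python3 - <<'E'
from m import *
s=grab('scene');cv2.imwrite('pics/g8.png',cv2.resize(s['img'][140:290,315:475],(640,600)))
E
```

```text
shift [  0.4   1.7 120.6] rot [-0.     0.    -0.001]
```

View pics/g8.png

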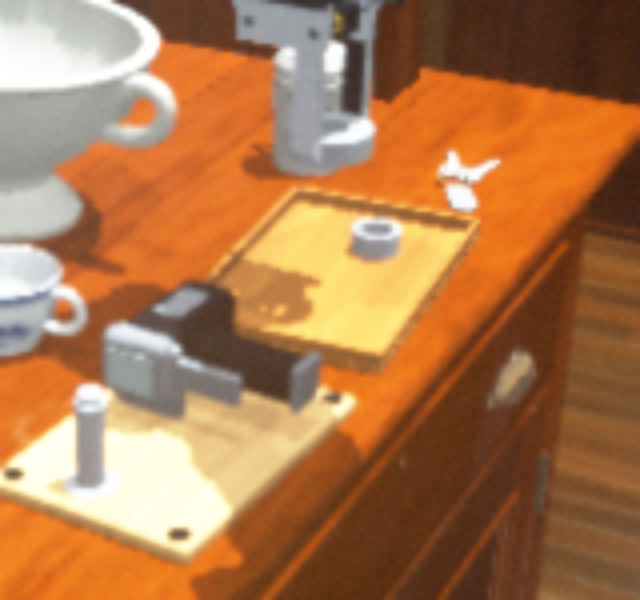

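Ring_d lies flat in the tray; ring_a is held above the near half. Lowering.

Scaled: 121 mm is 0.121, 119 mm is 0.119.

Emit:
drive_effector(
  deltas=[0, 0.002, 0.03, 0, 0, 0, 0, 0.002, 0.06, 0, 0, 0, 0, 0.002, 0.085, 0, 0, 0, 0, 0.002, 0.105, 0, 0, 0, 0, 0.002, 0.115, 0, 0, 0, 0, 0.002, 0.119, 0, 0, 0, 0, 0.002, 0.121, 0, 0, 0, 0, 0.002, 0.121, 0, 0, 0, 0, 0.002, 0.121, 0, 0, 0],
)

```text
time: 33.15
eef_pos: [485.9, -287.7, 30.6]
eef_rot: [[0.997, -0.072, 0.001], [-0.072, -0.997, -0.001], [0.001, 0.0, -1.0]]
ft_force: [-0.2, -0.5, -0.7]
opening: 0.646
grasp_force: 40.0
```

Emit:
drive_effector(
  deltas=[0, 0, 0.0005, 0, 0, 0, 0, 0, 0.001, 0, 0, 0, 0, 0, 0.001, 0, 0, 0, 0, 0, 0.001, 0, 0, 0],
)

```text
time: 33.55
eef_pos: [485.7, -287.6, 29.1]
eef_rot: [[0.997, -0.072, 0.0], [-0.072, -0.997, -0.0], [0.0, 0.0, -1.0]]
ft_force: [-0.5, 0.4, 5.8]
opening: 0.647
grasp_force: 40.0
```

Emit:
drive_effector(
  deltas=[0, 0, 0, 0, 0, 0, 0, 0, 0, 0, 0, 0, 0, 0, 0, 0, 0, 0, 0, 0, 0, 0, 0, 0, 0, 0, 0, 0, 0, 0],
  jaw=0.82,
  force=40,
)

```text
time: 34.05
eef_pos: [485.4, -287.4, 28.7]
eef_rot: [[0.997, -0.072, -0.0], [-0.072, -0.997, 0.0], [-0.0, -0.0, -1.0]]
ft_force: [0.3, -0.1, 0.3]
opening: 0.82
grasp_force: 0.0
```

Emit:
drive_effector(
  deltas=[0, 0, -0.04, 0, 0, 0, 0, 0, -0.08, 0, 0, 0, 0, 0, -0.13, 0, 0, 0, 0, -0.045, -0.17, 0, 0, 0, 0, -0.095, -0.2, 0, 0, 0, 0, -0.14, -0.2, 0, 0, 0, 0, -0.185, -0.2, 0, 0, 0, 0, -0.23, -0.2, 0, 0, 0, 0, -0.28, -0.2, 0, 0, 0, 0, -0.28, -0.2, 0, 0, 0],
)

```text
time: 35.05
eef_pos: [505.8, -1.6, 229.2]
eef_rot: [[0.998, -0.064, 0.001], [-0.064, -0.998, 0.002], [0.001, -0.002, -1.0]]
ft_force: [-0.7, -0.5, 0.6]
opening: 0.819
grasp_force: 0.0
```

Emit:
drive_effector(
  deltas=[0, 0, 0, 0, 0, 0, 0, 0, 0, 0, 0, 0],
)

```text
time: 35.25
eef_pos: [505.5, -9.2, 228.7]
eef_rot: [[0.997, -0.073, -0.0], [-0.073, -0.997, -0.0], [-0.0, 0.0, -1.0]]
ft_force: [0.2, -0.9, -0.6]
opening: 0.821
grasp_force: 0.0
```

Run:
```python
from m import *
f=grab('top');C=cloud(f)
print(rings(f,[(425,240,460,290),(462,240,500,290)],25))
cv2.imwrite('pics/end.png',cv2.resize(np.hstack([f['img'][140:320,60:540]]),(800,300)))
```

```text
[[[486.7, -284.8, 68.3, 61.7], [486.7, -285.4, 23.2, 21.5]], [[487.0, -382.7, 46.2, 42.3], [485.6, -382.7, 23.1, 20.8]]]
```

View pics/end.png

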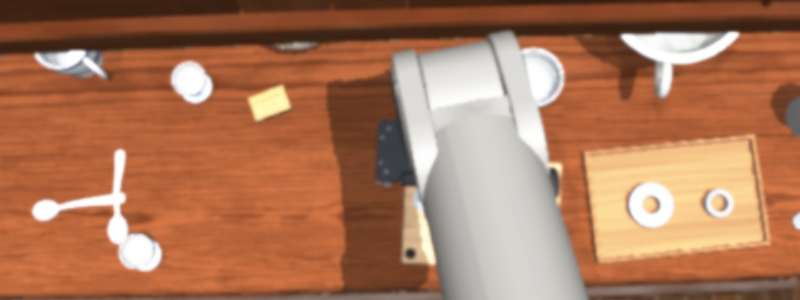

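Both rings lie flat and apart in the tray, and the egg cup, match box and tea cup have not moved. The arm is clear of everything, so I'm handing in.

```bash
python3 -c "
from station import r, order, grab_frame
print(order.sign_off())"
```

```text
the job is handed in; nothing more can be done
None
```

The job is done and handed in: I took the blank reading, stacked ring_a and ring_d (the only two rings present) on the post and read them, then laid both flat and apart in the tray, leaving the egg cup, match box and tea cup where they were.

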